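Drive a stuck pin out of a clamped hinge

TASK

The pin that holds back the hinge's red-ended spring bolt is stuck: take the orange flat-ended drift punch from the rack, set it through the top hole of the hinge and press the pin right out downwards until it drops and the bolt springs in. Press steadily and not hard, on the pin and never hard on the hinge, so that the hinge does not slip down in its soft jaws. Then stand the drift back in its own hole in the rack, let it go, and leave everything else alone.

Things in the scene. Friction and masses are not known exactly. Their poses are not given: they have to be found in the camera images.
- vise_mid (a point): Middle of the vise's jaws, at the height of the flat top of the steel hinge block clamped there (44 mm along x, 60 mm along y, 34 mm high). x runs along the jaws, z up. The block is square to the jaws and centred across them, but its middle lies up to 10 mm to either side of this point along x: unmeasured, find its hole by feel or camera.
- hinge (a joint): How far the hinge block has slipped down in the soft jaws, in m: 0 at the start. It bears about 20 N of push and slips beyond that. In its middle a vertical hole, 11 mm wide, chamfered 1.5 mm, goes right through. The brass pin in it (10 mm shank, 34 mm long, wider hexagonal head at the bottom, put in from below) has its flat top 4 to 8 mm below the block's top.
- bolt (a joint): Spring bolt in the hinge, 8 mm square, red end out on the vise's +x side, 10 mm above the block's underside. In m: 0 while the pin holds it back, under 0.003 while the drift's shank blocks it, 0.008 sprung in across the hole. It cannot be pulled back. Its friction jams the pin, which slides at about 8 to 13 N and drops out once its top is about 28 mm below the block's top.
- vise: Fixed vise, base 130 x 150 mm, two black pillars with copper-lined soft jaws at its +y and -y sides, tops 98 mm up; screw and bar at +y. Origin under its centre, x along the jaws. Its blue catch tray takes the pin, 60 mm below the hinge block's underside, which is 72 mm up.
- drift_grip (a point): Drift punch to use, orange, 0.1 to 0.16 kg. Stands in one of the rack's holes, order varies. From below: 8 mm round flat-ended shank 62 mm long, collar 24 mm wide and 4 mm thick resting on the rack's top, grip 14 mm square and 60 mm long. This point: middle of the grip, 96 mm above the tip end, 30 mm above the collar; x and y square to the grip's flats.
- drift: The same drift punch; its origin is the centre of the flat tip end, z along the punch up to the grip.
- prick_grip (a point): Prick punch, green grip, pointed tip, otherwise built like the drift; middle of its grip. Bystander in the rack.
- starter_grip (a point): Starter punch, black grip, tapered tip, otherwise built like the drift; middle of its grip. Bystander in the rack.
- rack: Blue steel punch rack, fixed, 64 x 176 x 75 mm; origin under its centre, long side along its y. Three vertical through-holes 12 mm wide, 2 mm chamfer, at y = -56, 0, +56 mm, x = 0.
- oil: White oil bottle, 48 mm wide, 120 mm high; origin under its centre. Bystander.
- spray: Black spray can, 60 mm wide, 190 mm high; origin under its centre. Bystander.
- brush: Bench brush lying down; bystander.
- hammer: Hammer lying down; bystander.
- square: Steel angle block 70 x 50 x 87 mm; origin under its base. Bystander.
- dish: Red bowl 70 mm wide, 35 mm high; bystander.
Things that resemble listed ones, but are neither listed nor needed, are in the scene too. Of the things like the drift, leave any that is yellow; of the rest the smaller one is meant.

How it is judged:
By the outcome, as a careful person would: the job done as asked, in the order asked, and still so for the second after the job is handed in, with the robot touching nothing.
It also fails if it takes over 70 s, if anything falls off the work surface, if the arm or the gripper's body presses on something with over 40 N, if the wrist force passes 120 N, or if a joint passes its speed limit or range.

ROBOT

A 6-joint arm with a two-finger parallel gripper is mounted at the origin on the work surface. World frame = base frame: x ahead of the robot, y to its left, z up, the work surface at z = 0. Lengths are in m, angles in degrees, forces in N, time in s.
With the tool pointing down it reaches from about 0.25 to 0.725 m from the base axis. Payload 9.7 kg.
Tool frame: the origin (TCP) lies at the very end of the fingers, on their centre line; the grasp point (between the pads) lies 19 mm behind it (bot.grip_depth is the distance from the TCP to the grasp point, in m); z points along the fingers, y is the direction in which the jaws open and shut (so a half turn about z gives the same grasp; the last joint's range is limited). The gripper opens to 85 mm and grips with 20 to 120 N. Pads are 22 mm wide; open, the fingers measure 114 mm over their backs; the gripper's body (76 mm by 85 mm) begins 54 mm behind the grasp point. The pads swing forward as they close: fully open they stand 13 mm farther back than shut.
Start: joints at [72.938, 4.979, 10.078, 95.1, 0, 90], TCP at [0.161, 0.526, 0.231] pointing down, gripper open.
Joint ranges: [-179.16, 179.16], [-48.56, 103.87], [-65.8, 70.77], [-126.05, 130.52], [-82.76, 87.17], [-180, 180]. Speed limits (degrees/s): [127.2, 127.2, 147.25, 180, 180, 180].

INTERFACE

Orientations are given as [roll, pitch, yaw] about the fixed x, y, z axes, in that order (R = Rz(yaw) Ry(pitch) Rx(roll)).
In Python, from workcell import telemetry, optics, order, bot gives the robot as it stands. The module is installed in compiled form; this text tells all that it offers.
- The arm moves only by the shell command python3 -m inch 'ROWS' [FORCE]. ROWS is JSON, a list of rows, each a list of 7 numbers: the shift along the tool's x, y, z in m, then the turn, a rotation vector about the tool's x, y, z in rad, then the closure, from 0 (fully open) to 1 (shut). In form: [[tx, ty, tz, rx, ry, rz, grip], ...]. A call has 1 to 12 rows; each row is the pose to reach, as a shift and turn from the pose commanded when the call began, along the tool's axes at that moment; what a row does not reach only later rows make up. A row lasts 1/12 s, in which the tool goes at most 41.7 mm and 7.16 degrees, less where a joint would pass 70% of its speed; a pose out of reach is approached as far as the arm can. A call with a gripper value outside its range is refused whole. The fingers move at their own pace and stop on an object; FORCE is the grip in N (left out, the last holds). Time passes only in rows, so rows that repeat a pose let the fingers close. It gives the time, the measured TCP pose, the force and the opening at its end, in the units of the state.
- telemetry.get_obs(): the state, without advancing time (a new reading comes with each control period).
- optics.camera(name): name is "side" or "top"; returns (picture, depth): 420x560x3 uint8, red, green, blue; 420x560 float32, m along the optical axis (not along the pixel's ray), 0 where there is no reading.
- optics.camera_info(name): a dict with "camera_matrix" (3x3 intrinsics, pixels), "xyz" and "attitude" of the camera in the world. Camera axes: x right, y down, z forward; pixel columns grow to the right and rows downward; lengths in m; the calibration is good to about 2 mm. A picture is of the moment at which its call begins. camera_info takes no time and is no camera call.
- order.job_done(): hands the job in, once; it reports no verdict.
The state is a dict: "time": time; "q": joint angles; "qd": joint speeds; "joint_efforts": joint torques, N m; "ee_pos": TCP position; "tcp_rot": TCP orientation; "wrist_force": force on the tool from outside, world axes, zero at the start; "torque": the same for the moment, N m; "opening": finger opening in m.
Only numpy, scipy, OpenCV 4.12 (cv2) and the standard library are available. Lean on these libraries where they do the work, as an engineer would, in place of code of your own. Each camera call takes 0.05 s, during which the arm holds its last target. There are 200 camera calls.

## Working session

There is one attempt and no reset: what is moved stays moved. The work goes in short steps, Python scripts to look and compute and a shell command to move; the robot and the scene stay as the last step left them, time stands still between calls to the robot, and variables do not carry over. Pictures are saved under pics/ and viewed, about 8 in all and at most 12, crops included, and the job is handed in when it is done.

```bash
mkdir -p pics; cat > h.py <<'E'
import numpy as np, cv2
from scipy.spatial.transform import Rotation as R
from workcell import telemetry, optics, order, bot
def cam(n):
    p,d=optics.camera(n); i=optics.camera_info(n)
    return p,d,np.array(i["camera_matrix"]),np.array(i["xyz"]),i["attitude"]
def rot(a): 
    a=np.array(a); return a if a.shape==(3,3) else R.from_euler('xyz',a,degrees=True).as_matrix()
def ray(K,t,A,u,v,z):
    d=rot(A)@np.linalg.inv(K)@np.array([u,v,1.]); t=np.array(t); return t+d*(z-t[2])/d[2]
def proj(K,t,A,P):
    c=rot(A).T@(np.array(P)-t); p=K@c; return p[:2]/p[2]
def save(n,p): cv2.imwrite(n,p[...,::-1])
def cloud(d,K,t,A):
    v,u=np.indices(d.shape); P=np.stack([u,v,np.ones_like(u)],-1)@np.linalg.inv(K).T*d[...,None]
    return P@rot(A).T+t
E
python3 - <<'E'
from h import *
for n in("side","top"):
    p,d,K,t,A=cam(n); save(f"pics/{n}1.png",p); print(n,K.tolist(),t,A)
    np.savez(f"{n}1.npz",p=p,d=d)
o=telemetry.get_obs(); print(o)
E
```

```text
side [[412.60604863994746, 0.0, 278.38640793488497], [0.0, 412.60604863994746, 209.08869482377025], [0.0, 0.0, 1.0]] [ 0.20921669 -0.62701884  0.89642884] [-139.32406989   -0.20936299  -26.47120817]
top [[462.11813213063067, 0.0, 276.62618018275754], [0.0, 462.11813213063067, 210.69186894781134], [0.0, 0.0, 1.0]] [0.26394283 0.0091745  1.35188604] [-166.96884964   -0.17756706  -92.07581028]
{'time': 0.1, 'q': array([ 7.29393230e+01,  5.00752315e+00,  1.00394037e+01,  9.51005687e+01,
       -2.88886669e-03,  9.00009573e+01]), 'qd': array([-0.012689  , -0.02951207,  0.06443781, -0.03062377, -0.08043259,
        0.00102174]), 'joint_efforts': array([ 5.50651093e-04, -5.21566701e+01,  4.65651476e+01,  1.60337932e-02,
        2.40814472e-06,  1.02972717e-05]), 'ee_pos': array([0.16131309, 0.52559077, 0.23066173]), 'tcp_rot': array([-1.79931312e+02,  2.89001223e-03,  1.62938369e+02]), 'wrist_force': array([-0.11634716, -0.32475262,  1.14713568]), 'torque': array([ 0.00874146, -0.03781421, -0.00842809]), 'opening': 0.08523767587681436}
```

View pics/side1.png

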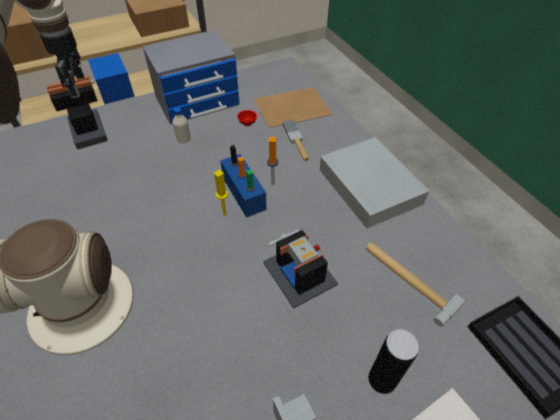

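View pics/top1.png

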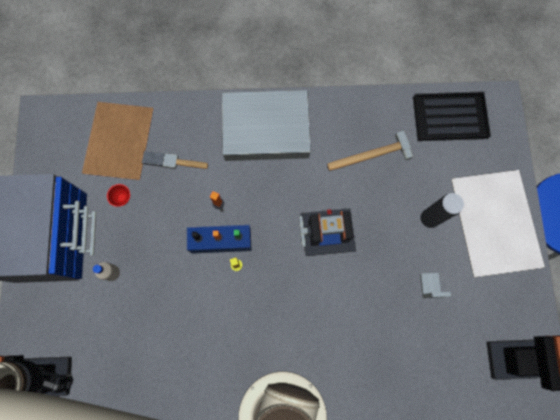

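The side view shows the rack at (243,187) with black, orange and green punches; a larger orange decoy stands behind it at (272,150) and a yellow one at (221,190). The vise is at (302,265). The top view has the rack at (219,238) with its orange grip at (215,235), and the vise at (329,230). Next I measure the positions.

```bash
cat > m.py <<'E'
from h import *
for n in("top","side"):
    i=optics.camera_info(n);K,t,A=np.array(i["camera_matrix"]),np.array(i["xyz"]),i["attitude"]
    z=np.load(f"{n}1.npz");p,d=z['p'],z['d'];C=cloud(d,K,t,A);hsv=cv2.cvtColor(p,cv2.COLOR_RGB2HSV)
    def comps(m,name,amin=12):
        k,l,s,c=cv2.connectedComponentsWithStats(m.astype(np.uint8))
        for j in range(1,k):
            if s[j,4]>=amin:
                q=C[l==j];q=q[d[l==j]>0];print(n,name,s[j].tolist(),c[j].round(1),'med',np.median(q,0).round(4),'zmax',np.percentile(q[:,2],95).round(3))
    H,S,V=hsv[...,0],hsv[...,1],hsv[...,2]
    roi=np.zeros(H.shape,bool)
    if n=="top": roi[180:280,170:370]=1
    else: roi[130:310,200:350]=1
    comps(roi&(H>=5)&(H<18)&(S>180)&(V>120),'orange')
    comps(roi&(H>=45)&(H<80)&(S>150),'green'); comps(roi&((H<5)|(H>174))&(S>150)&(V>110),'red',3)
    mb=roi&(H>100)&(H<125)&(S>150);comps(mb,'blue',60)
    if n=="top":
        # rack top pts by height
        r=roi&(C[...,2]>.068)&(C[...,2]<.082)&mb; q=C[r]; print('rack',cv2.minAreaRect((q[:,:2]*1000).astype(np.float32)))
        v=roi.copy();v[:,:290]=0;v&=(C[...,2]>.09)&(C[...,2]<.115);q=C[v];print('vise tops',cv2.minAreaRect((q[:,:2]*1000).astype(np.float32)),np.median(q,0))
    x0,y0,x1,y1=(170,180,370,280) if n=="top" else (205,130,345,310)
    cr=cv2.resize(p[y0:y1,x0:x1],None,fx=4 if n=="top" else 3,fy=4 if n=="top" else 3,interpolation=cv2.INTER_CUBIC);save(f"pics/{n}c.png",cr)
E
python3 m.py; python3 -c "
import cv2;import numpy as np
a=cv2.imread('pics/topc.png');b=cv2.imread('pics/sidec.png')[340:540]
b=cv2.copyMakeBorder(b,0,0,0,800-b.shape[1],0);cv2.imwrite('pics/c1.png',np.vstack([a,b])[:600])"
```

```text
top orange [211, 193, 8, 8, 42] [214.5 196.2] med [0.5808 0.1586 0.1743] zmax 0.178
top orange [214, 232, 5, 5, 17] [215.8 233.8] med [0.4866 0.1593 0.1383] zmax 0.142
top green [234, 230, 6, 6, 29] [236.2 232.2] med [0.4897 0.1055 0.1381] zmax 0.141
top red [328, 211, 3, 3, 7] [329.  211.7] med [ 0.5481 -0.1522  0.0898] zmax 0.092
top blue [188, 226, 62, 26, 1139] [218.3 238.6] med [0.4815 0.1584 0.0744] zmax 0.079
top blue [319, 234, 22, 11, 161] [330.8 239.3] med [ 0.4819 -0.1624  0.0124] zmax 0.023
rack ((488.6908264160156, 159.7195281982422), (62.646026611328125, 172.40049743652344), 0.7777547836303711)
vise tops ((508.5477294921875, -154.65090942382812), (80.82650756835938, 113.11943817138672), 3.2479233741760254) [ 0.50759944 -0.15270361  0.09989824]
side orange [269, 138, 7, 5, 15] [272.6 140.9] med [0.5826 0.1524 0.1732] zmax 0.175
side orange [270, 144, 5, 19, 61] [272.1 152.7] med [0.5808 0.1511 0.1334] zmax 0.163
side green [246, 170, 7, 19, 87] [249.4 178.8] med [0.4886 0.0995 0.1177] zmax 0.138
side red [314, 245, 5, 5, 16] [316.2 247.1] med [ 0.5497 -0.1525  0.0859] zmax 0.088
side blue [221, 158, 45, 58, 1152] [243.8 189.4] med [0.474  0.1089 0.0712] zmax 0.076
side blue [280, 262, 17, 25, 223] [289.5 272.5] med [ 0.4803 -0.1442  0.0115] zmax 0.03
```

View pics/c1.png

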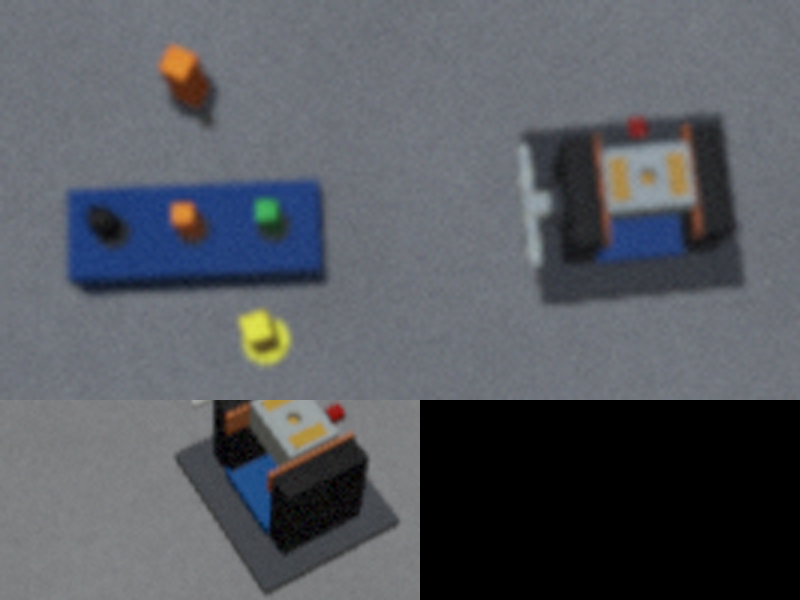

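The crop shows the orange drift in the rack's middle hole at (183,216). The hinge top has its hole, with the brass pin in it, at crop (648,176), which is about (331.6,223.6) in the top image and (302.3,249) in the side image. I'll triangulate the points and work out the first move.

```bash
cat >> h.py <<'E'
def to(xyz,yaw,rp=(180,0)):
    o=telemetry.get_obs(); Rc=rot(o['tcp_rot']); Rt=rot([rp[0],rp[1],yaw])
    print('t',round(o['time'],2),'at',o['ee_pos'].round(4),o['tcp_rot'].round(2),'F',o['wrist_force'].round(1),'op',round(o['opening'],4))
    print('shift',(Rc.T@(np.array(xyz)-o['ee_pos'])).round(4).tolist(),'turn',R.from_matrix(Rc.T@Rt).as_rotvec().round(4).tolist())
def CI(n):
    i=optics.camera_info(n); return np.array(i["camera_matrix"]),np.array(i["xyz"]),i["attitude"]
def tri(a,b):
    M=[];q=[]
    for n,(u,v) in(("top",a),("side",b)):
        K,t,A=CI(n); d=rot(A)@np.linalg.inv(K)@[u,v,1]; d/=np.linalg.norm(d); P=np.eye(3)-np.outer(d,d); M.append(P);q.append(P@t)
    return np.linalg.lstsq(np.vstack(M),np.hstack(q),rcond=None)[0]
E
python3 - <<'E'
from h import *
T,S=CI("top"),CI("side")
print('hole top',ray(*T,331.6,223.6,.106),'side',ray(*S,302.3,249,.106))
print('drift top',ray(*T,215.6,233.7,.139)); print('green',ray(*T,236.2,232.2,.139))
print('yellow',ray(*T,234.5,261.5,.15))
to([.488,.1595,.23],90)
E
```

```text
hole top [ 0.51017611 -0.15492348  0.106     ] side [ 0.50989406 -0.15481923  0.106     ]
drift top [0.48727312 0.15989084 0.139     ]
green [0.48937365 0.10503187 0.139     ]
yellow [0.41004551 0.10986177 0.15      ]
t 0.1 at [0.1613 0.5256 0.2307] [-179.93    0.    162.94] F [-0.1 -0.3  1.1] op 0.0852
shift [-0.4197, -0.2541, 0.001] turn [-0.001, 0.0008, 1.273]
```

```bash
python3 -m inch '[[-0.02,-0.012,0,0,0,0.06,0],[-0.055,-0.033,0,0,0,0.17,0],[-0.09,-0.054,0,0,0,0.28,0],[-0.125,-0.076,0,0,0,0.39,0],[-0.16,-0.097,0,0,0,0.5,0],[-0.195,-0.118,0,0,0,0.61,0],[-0.23,-0.139,0,0,0,0.72,0],[-0.265,-0.16,0,0,0,0.83,0],[-0.3,-0.182,0,0,0,0.94,0],[-0.335,-0.203,0,0,0,1.05,0],[-0.37,-0.224,0,0,0,1.16,0],[-0.4,-0.242,0,0,0,1.24,0]]' 60
python3 - <<'E'
from h import *
to([.488,.1598,.12],90)
E
```

```text
time: 1.1
ee_pos: [0.4739, 0.1748, 0.231]
tcp_rot: [-180.0, 0.0, 91.5]
wrist_force: [0.2, 0.0, -0.5]
opening: 0.0855
t 1.1 at [0.4739 0.1748 0.231 ] [-1.7999e+02  1.0000e-02  9.1510e+01] F [ 0.2  0.  -0.5] op 0.0855
shift [-0.0153, 0.0137, 0.111] turn [-0.0001, 0.0002, 0.0264]
```

```bash
python3 -m inch '[[-0.008,0.007,0,0,0,0.013,0],[-0.0153,0.0137,0,0,0,0.026,0],[-0.0153,0.0137,0.02,0,0,0.026,0],[-0.0153,0.0137,0.045,0,0,0.026,0],[-0.0153,0.0137,0.07,0,0,0.026,0],[-0.0153,0.0137,0.09,0,0,0.026,0],[-0.0153,0.0137,0.09,0,0,0.026,0.2]]'
python3 - <<'E'
from h import *
to([.488,.1598,.09],90)
p,d,*_=cam("side"); save("pics/a.png",cv2.resize(p[100:240,180:320],None,fx=4,fy=4,interpolation=cv2.INTER_CUBIC))
E
```

```text
time: 1.68
ee_pos: [0.4847, 0.1624, 0.1371]
tcp_rot: [-179.7, 0.1, 90.5]
wrist_force: [-0.1, 0.2, -0.3]
opening: 0.0758
t 1.68 at [0.4847 0.1624 0.1371] [-1.7965e+02  1.0000e-01  9.0510e+01] F [-0.1  0.2 -0.3] op 0.0758
shift [-0.0026, 0.0036, 0.0471] turn [-0.0061, 0.0018, 0.009]
```

View pics/a.png

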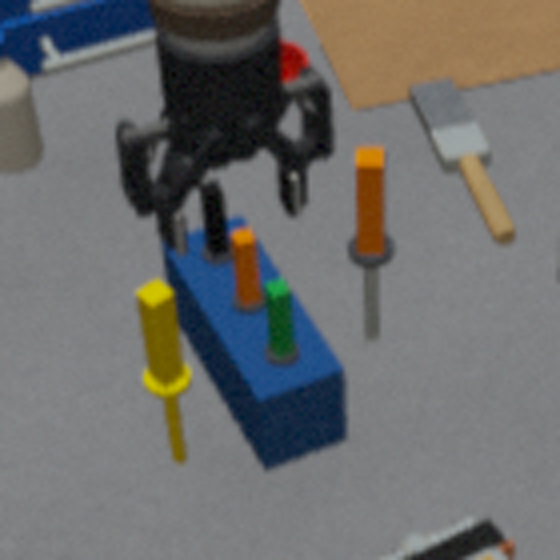

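The gripper straddles the orange drift in the middle hole at (246,270), and the other two punches are clear. I'll descend and settle before closing.

```bash
python3 -m inch '[[0,0,0,0,0,0,0.2],[0,0,0.015,0,0,0,0.2],[0,0,0.032,0,0,0,0.2],[0,0,0.047,0,0,0,0.2],[0,0,0.047,0,0,0,0.2],[0,0,0.047,0,0,0,0.2]]'
python3 - <<'E'
from h import *
to([.488,.1598,.09],90)
E
```

```text
time: 2.23
ee_pos: [0.4872, 0.1626, 0.0956]
tcp_rot: [180.0, -0.0, 90.4]
wrist_force: [0.4, 0.2, 1.1]
opening: 0.0685
t 2.23 at [0.4872 0.1626 0.0956] [ 1.7996e+02 -1.0000e-02  9.0430e+01] F [0.4 0.2 1.1] op 0.0685
shift [-0.0028, 0.0008, 0.0056] turn [0.0007, -0.0002, 0.0075]
```

```bash
python3 -m inch '[[-0.0028,0.0008,0.0056,0,0,0.0075,0.2],[-0.0028,0.0008,0.0056,0,0,0.0075,0.5],[-0.0028,0.0008,0.0056,0,0,0.0075,1],[-0.0028,0.0008,0.0056,0,0,0.0075,1],[-0.0028,0.0008,0.0056,0,0,0.0075,1],[-0.0028,0.0008,0.0056,0,0,0.0075,1],[-0.0028,0.0008,0.0056,0,0,0.0075,1],[-0.0028,0.0008,0.0056,0,0,0.0075,1],[-0.0028,0.0008,0.0056,0,0,0.0075,1],[-0.0028,0.0008,0.0056,0,0,0.0075,1]]' 60
python3 - <<'E'
from h import *
to([.488,.1598,.19],90)
E
```

```text
time: 3.07
ee_pos: [0.4881, 0.1595, 0.0891]
tcp_rot: [179.9, -0.0, 90.0]
wrist_force: [1.1, -0.7, 4.7]
opening: 0.0134
t 3.07 at [0.4881 0.1595 0.0891] [ 1.7995e+02 -1.0000e-02  8.9970e+01] F [ 1.1 -0.7  4.7] op 0.0134
shift [0.0003, -0.0, -0.1009] turn [0.0009, -0.0002, -0.0005]
```

```bash
python3 -m inch '[[0,0,-0.01,0,0,0,1],[0,0,-0.03,0,0,0,1],[0,0,-0.055,0,0,0,1],[0,0,-0.08,0,0,0,1],[0,0,-0.105,0,0,0,1],[0,0,-0.13,0,0,0,1],[0,0,-0.15,0,0,0,1],[0,0,-0.155,0,0,0,1],[0,0,-0.155,0,0,0,1]]'
python3 - <<'E'
from h import *
to([.510,-.155,.22],90)
E
```

```text
time: 3.82
ee_pos: [0.4881, 0.1596, 0.2445]
tcp_rot: [179.9, -0.0, 90.0]
wrist_force: [-0.8, 0.2, -2.2]
opening: 0.0133
t 3.82 at [0.4881 0.1596 0.2445] [ 1.7993e+02 -3.0000e-02  8.9980e+01] F [-0.8  0.2 -2.2] op 0.0133
shift [-0.3146, 0.022, 0.0244] turn [0.0013, -0.0005, -0.0004]
```

```bash
python3 -m inch '[[-0.015,0.001,0,0,0,0,1],[-0.045,0.003,0,0,0,0,1],[-0.08,0.006,0,0,0,0,1],[-0.115,0.008,0,0,0,0,1],[-0.15,0.01,0,0,0,0,1],[-0.185,0.013,0,0,0,0,1],[-0.22,0.015,0,0,0,0,1],[-0.255,0.018,0.01,0,0,0,1],[-0.285,0.02,0.02,0,0,0,1],[-0.305,0.021,0.028,0,0,0,1],[-0.3146,0.022,0.034,0,0,0,1],[-0.3146,0.022,0.04,0,0,0,1]]'
python3 -m inch '[[0,0,0,0,0,0,1],[0,0,0,0,0,0,1],[0,0,0,0,0,0,1]]'
python3 - <<'E'
from h import *
to([.510,-.155,.195],90)
im=[]
for n,(x0,y0) in(("top",(290,175)),("side",(250,180))):
    p,*_=cam(n); im.append(cv2.resize(p[y0:y0+100,x0:x0+80],None,fx=5,fy=5,interpolation=cv2.INTER_CUBIC))
save("pics/b.png",np.hstack(im))
E
```

```text
time: 4.82
ee_pos: [0.5089, -0.1566, 0.2011]
tcp_rot: [-179.8, -0.0, 89.8]
wrist_force: [-0.3, 0.9, -2.3]
opening: 0.013
time: 5.07
ee_pos: [0.5097, -0.154, 0.2039]
tcp_rot: [180.0, -0.0, 90.1]
wrist_force: [-0.3, -0.4, -1.4]
opening: 0.0135
t 5.07 at [ 0.5097 -0.154   0.2039] [ 1.7999e+02 -1.0000e-02  9.0050e+01] F [-0.3 -0.4 -1.4] op 0.0135
shift [-0.001, 0.0003, 0.0089] turn [0.0002, -0.0001, 0.0009]
```

View pics/b.png

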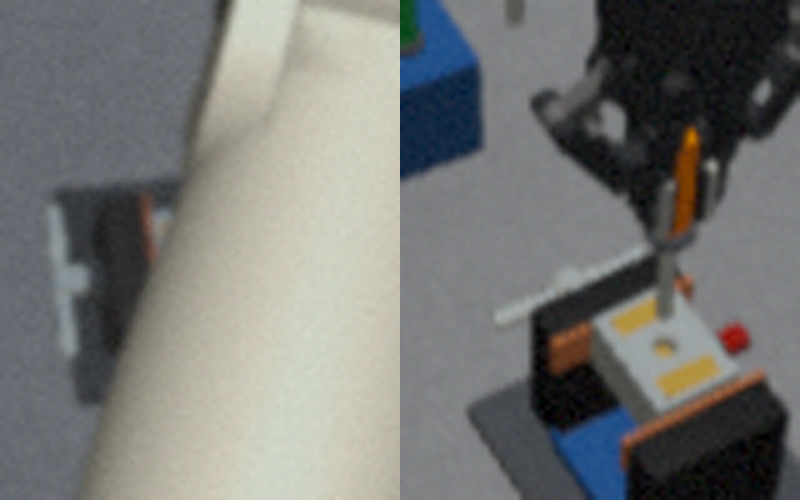

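The top view is blocked by the arm. The side view shows the drift over the block, with its tip at (665,318) and the hole at (665,347), and the drift leaning a little. I'll compare this with the pixels predicted for a vertical drift.

```bash
python3 - <<'E'
from h import *
S=CI("side"); o=telemetry.get_obs(); x,y,z=o['ee_pos']; t=z-.0761
f=lambda P:(((proj(*S,P)+.5-[250,180])*5-.5)+[400,0]).round(1)
for h in(0,.03,.06,.066,.126): print(h,f([x,y,t+h]))
for dx,dy in((.005,0),(0,.005)): print(dx,dy,f([x+dx,y+dy,t]))
print('hole',f([.510,-.155,.106]))
p,*_=cam("side"); c=cv2.resize(p[195:260,280:335],None,fx=10,fy=10,interpolation=cv2.INTER_CUBIC); save("pics/b2.png",c[:600])
E
```

```text
0 [665.2 318.1]
0.03 [668.4 278.6]
0.06 [671.8 237.1]
0.066 [672.5 228.6]
0.126 [679.9 138. ]
0.005 0 [674.7 314.2]
0 0.005 [659.9 310.2]
hole [663.9 347.2]
```

View pics/b2.png

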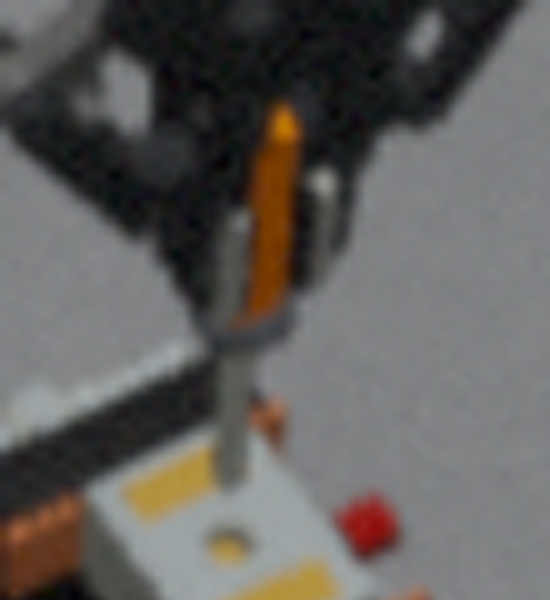

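The shank is vertical as predicted and the tip sits where expected. The hole is at about (0.5107,-0.155), so I correct the position and lower to just above the block.

```bash
python3 -m inch '[[-0.001,0.001,0,0,0,0,1],[-0.001,0.001,0.008,0,0,0,1],[-0.001,0.001,0.016,0,0,0,1],[-0.001,0.001,0.018,0,0,0,1],[-0.001,0.001,0.018,0,0,0,1],[-0.001,0.001,0.018,0,0,0,1]]'
python3 - <<'E'
from h import *
to([.5107,-.155,.180],90)
p,*_=cam("side"); c=cv2.resize(p[195:260,280:335],None,fx=9,fy=9,interpolation=cv2.INTER_CUBIC); save("pics/b3.png",c[:600])
E
```

```text
time: 5.72
ee_pos: [0.5104, -0.1561, 0.1853]
tcp_rot: [-180.0, -0.0, 90.0]
wrist_force: [-0.2, -0.1, -0.7]
opening: 0.0131
t 5.72 at [ 0.5104 -0.1561  0.1853] [-1.7996e+02 -1.0000e-02  8.9970e+01] F [-0.2 -0.1 -0.7] op 0.0131
shift [0.0011, 0.0003, 0.0053] turn [-0.0007, -0.0002, -0.0006]
```

View pics/b3.png

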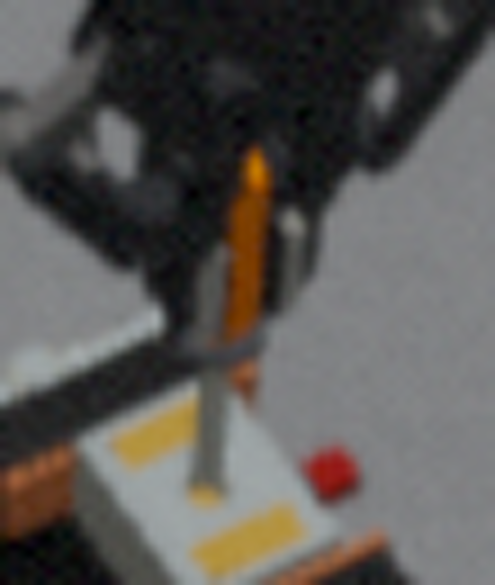

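The tip, at (207,485), is right over the hole. Next I ease down with force checks.

```bash
python3 -m inch '[[0.001,0.0003,0,0,0,0,1],[0.001,0.0003,0.001,0,0,0,1],[0.001,0.0003,0.002,0,0,0,1],[0.001,0.0003,0.003,0,0,0,1],[0.001,0.0003,0.004,0,0,0,1],[0.001,0.0003,0.005,0,0,0,1],[0.001,0.0003,0.005,0,0,0,1],[0.001,0.0003,0.005,0,0,0,1]]'
python3 -m inch '[[0,0,0.0005,0,0,0,1],[0,0,0.001,0,0,0,1],[0,0,0.0015,0,0,0,1],[0,0,0.002,0,0,0,1],[0,0,0.002,0,0,0,1],[0,0,0.002,0,0,0,1]]'
```

```text
time: 6.43
ee_pos: [0.5109, -0.1552, 0.1806]
tcp_rot: [-180.0, -0.0, 90.0]
wrist_force: [-0.1, -0.1, -1.4]
opening: 0.013
time: 6.93
ee_pos: [0.5109, -0.1552, 0.1786]
tcp_rot: [-180.0, -0.0, 90.0]
wrist_force: [-0.4, -0.5, -1.9]
opening: 0.0132
```

The tip is 3.5 mm into the hole with no contact force. I go on gently until it reaches the pin.

```bash
for i in 1; do python3 -m inch '[[0,0,0.0004,0,0,0,1],[0,0,0.0008,0,0,0,1],[0,0,0.0012,0,0,0,1],[0,0,0.0016,0,0,0,1],[0,0,0.002,0,0,0,1],[0,0,0.002,0,0,0,1]]'; done
```

```text
time: 7.43
ee_pos: [0.5109, -0.1552, 0.1766]
tcp_rot: [-180.0, 0.0, 90.0]
wrist_force: [-0.8, -1.3, -1.6]
opening: 0.013
```

```bash
python3 -m inch '[[0,0,0.0004,0,0,0,1],[0,0,0.0008,0,0,0,1],[0,0,0.0012,0,0,0,1],[0,0,0.0016,0,0,0,1],[0,0,0.002,0,0,0,1],[0,0,0.002,0,0,0,1]]'
```

```text
time: 7.93
ee_pos: [0.511, -0.1552, 0.1753]
tcp_rot: [180.0, 0.0, 90.0]
wrist_force: [-1.3, 0.9, 3.9]
opening: 0.0136
```

```bash
python3 -m inch '[[0,0,0.0002,0,0,0,1],[0,0,0.0004,0,0,0,1],[0,0,0.0006,0,0,0,1],[0,0,0.0008,0,0,0,1],[0,0,0.001,0,0,0,1],[0,0,0.001,0,0,0,1]]'
```

```text
time: 8.43
ee_pos: [0.5111, -0.1553, 0.1751]
tcp_rot: [179.9, 0.0, 90.0]
wrist_force: [-2.5, -0.1, 10.5]
opening: 0.0128
```

```bash
python3 -m inch '[[0,0,0.0002,0,0,0,1],[0,0,0.0004,0,0,0,1],[0,0,0.0006,0,0,0,1],[0,0,0.0008,0,0,0,1],[0,0,0.001,0,0,0,1],[0,0,0.001,0,0,0,1]]'
```

```text
time: 8.93
ee_pos: [0.5112, -0.1553, 0.174]
tcp_rot: [179.9, 0.0, 90.0]
wrist_force: [-1.6, 0.2, 9.2]
opening: 0.0131
```

The pin slides at about 11 N, below the slip limit. I continue steadily.

```bash
python3 -m inch '[[0,0,0.0003,0,0,0,1],[0,0,0.0006,0,0,0,1],[0,0,0.0009,0,0,0,1],[0,0,0.0012,0,0,0,1],[0,0,0.0015,0,0,0,1],[0,0,0.0018,0,0,0,1],[0,0,0.0021,0,0,0,1],[0,0,0.0024,0,0,0,1],[0,0,0.0027,0,0,0,1],[0,0,0.003,0,0,0,1],[0,0,0.003,0,0,0,1]]'
```

```text
time: 9.85
ee_pos: [0.5111, -0.1553, 0.171]
tcp_rot: [179.9, 0.0, 90.0]
wrist_force: [-2.4, -0.3, 10.3]
opening: 0.0132
```

```bash
python3 -m inch '[[0,0,0.0003,0,0,0,1],[0,0,0.0006,0,0,0,1],[0,0,0.0009,0,0,0,1],[0,0,0.0012,0,0,0,1],[0,0,0.0015,0,0,0,1],[0,0,0.0018,0,0,0,1],[0,0,0.0021,0,0,0,1],[0,0,0.0024,0,0,0,1],[0,0,0.0027,0,0,0,1],[0,0,0.003,0,0,0,1],[0,0,0.003,0,0,0,1]]'
```

```text
time: 10.77
ee_pos: [0.5111, -0.1552, 0.1679]
tcp_rot: [179.9, 0.0, 90.0]
wrist_force: [-2.7, -0.6, 8.7]
opening: 0.0131
```

A side force of about -2.5 N in x means a light rub on the +x wall. I'll shift 0.4 mm toward -x while pressing on.

```bash
python3 -m inch '[[0,-0.0004,0.0003,0,0,0,1],[0,-0.0004,0.0006,0,0,0,1],[0,-0.0004,0.0009,0,0,0,1],[0,-0.0004,0.0012,0,0,0,1],[0,-0.0004,0.0015,0,0,0,1],[0,-0.0004,0.0018,0,0,0,1],[0,-0.0004,0.0021,0,0,0,1],[0,-0.0004,0.0024,0,0,0,1],[0,-0.0004,0.0027,0,0,0,1],[0,-0.0004,0.003,0,0,0,1],[0,-0.0004,0.003,0,0,0,1]]'
```

```text
time: 11.68
ee_pos: [0.5109, -0.1553, 0.1652]
tcp_rot: [179.9, 0.0, 90.0]
wrist_force: [-1.7, -0.3, 10.6]
opening: 0.0131
```

```bash
python3 -m inch '[[0,0,0.0003,0,0,0,1],[0,0,0.0006,0,0,0,1],[0,0,0.0009,0,0,0,1],[0,0,0.0012,0,0,0,1],[0,0,0.0015,0,0,0,1],[0,0,0.0018,0,0,0,1],[0,0,0.0021,0,0,0,1],[0,0,0.0024,0,0,0,1],[0,0,0.0027,0,0,0,1],[0,0,0.003,0,0,0,1],[0,0,0.003,0,0,0,1]]'
```

```text
time: 12.6
ee_pos: [0.5109, -0.1552, 0.1621]
tcp_rot: [179.9, 0.0, 90.0]
wrist_force: [-2.2, -0.8, 11.2]
opening: 0.0131
```

```bash
python3 -m inch '[[0,0,0.0003,0,0,0,1],[0,0,0.0006,0,0,0,1],[0,0,0.0009,0,0,0,1],[0,0,0.0012,0,0,0,1],[0,0,0.0015,0,0,0,1],[0,0,0.0018,0,0,0,1],[0,0,0.0021,0,0,0,1],[0,0,0.0024,0,0,0,1],[0,0,0.0027,0,0,0,1],[0,0,0.003,0,0,0,1],[0,0,0.003,0,0,0,1]]'
```

```text
time: 13.52
ee_pos: [0.5108, -0.1552, 0.1588]
tcp_rot: [179.9, 0.0, 90.0]
wrist_force: [-2.2, 1.2, 8.5]
opening: 0.0133
```

```bash
python3 -m inch '[[0,0,0.0003,0,0,0,1],[0,0,0.0006,0,0,0,1],[0,0,0.0009,0,0,0,1],[0,0,0.0012,0,0,0,1],[0,0,0.0015,0,0,0,1],[0,0,0.0018,0,0,0,1],[0,0,0.0021,0,0,0,1],[0,0,0.0024,0,0,0,1],[0,0,0.0027,0,0,0,1],[0,0,0.003,0,0,0,1],[0,0,0.003,0,0,0,1]]'
```

```text
time: 14.43
ee_pos: [0.5105, -0.1552, 0.1557]
tcp_rot: [180.0, 0.0, 90.0]
wrist_force: [-3.8, 0.4, 8.5]
opening: 0.0134
```

```bash
python3 -m inch '[[0,0,0.0003,0,0,0,1],[0,0,0.0006,0,0,0,1],[0,0,0.0009,0,0,0,1],[0,0,0.0012,0,0,0,1],[0,0,0.0015,0,0,0,1],[0,0,0.0018,0,0,0,1],[0,0,0.0021,0,0,0,1],[0,0,0.0024,0,0,0,1],[0,0,0.0027,0,0,0,1],[0,0,0.003,0,0,0,1],[0,0,0.003,0,0,0,1]]'
python3 - <<'E'
from h import *
p,*_=cam("side"); c=cv2.resize(p[195:295,265:345],None,fx=6,fy=6,interpolation=cv2.INTER_CUBIC); save("pics/d.png",c[:600])
E
```

```text
time: 15.35
ee_pos: [0.5096, -0.1557, 0.152]
tcp_rot: [-179.9, 0.1, 89.9]
wrist_force: [-6.8, -2.5, 5.5]
opening: 0.0135
```

View pics/d.png

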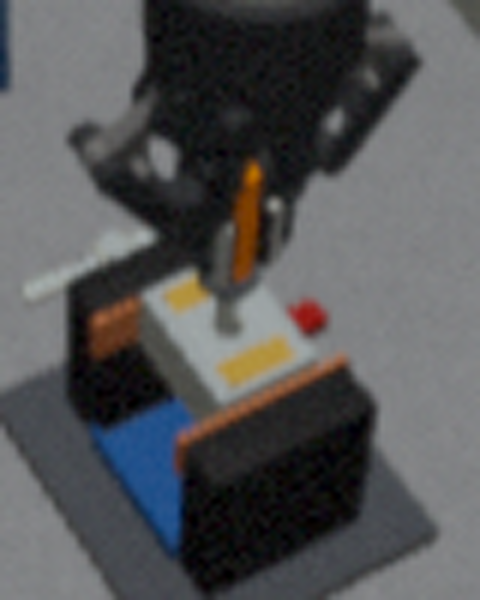

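The block is where it was (no slip visible), and the pin can't be seen under it. The -x force has risen to -6.8 N, which fits the bolt now pressing on the shank. I'll go 3 mm further to make sure the pin is out.

```bash
python3 -m inch '[[0,0,0.0003,0,0,0,1],[0,0,0.0006,0,0,0,1],[0,0,0.0009,0,0,0,1],[0,0,0.0012,0,0,0,1],[0,0,0.0015,0,0,0,1],[0,0,0.0018,0,0,0,1],[0,0,0.0021,0,0,0,1],[0,0,0.0024,0,0,0,1],[0,0,0.0027,0,0,0,1],[0,0,0.003,0,0,0,1],[0,0,0.003,0,0,0,1]]'
python3 - <<'E'
from h import *
p,d,K,t,A=cam("side"); hsv=cv2.cvtColor(p,cv2.COLOR_RGB2HSV)
m=((hsv[...,0]<5)|(hsv[...,0]>174))&(hsv[...,1]>150)&(hsv[...,2]>110);m[:,:290]=0;m[:,340:]=0;m[:230]=0;m[270:]=0
v,u=np.nonzero(m);print('red',len(u),u.mean(),v.mean(),ray(K,t,A,u.mean(),v.mean(),.082+0))
u0,v0=316.2,247.1;print('before',ray(K,t,A,u0,v0,.082))
E
```

```text
time: 16.32
ee_pos: [0.5096, -0.1558, 0.1491]
tcp_rot: [-179.9, 0.1, 89.9]
wrist_force: [-7.1, -3.0, 6.5]
opening: 0.0132
red 14 316.07142857142856 247.35714285714286 [ 0.55111077 -0.15097594  0.082     ]
before [ 0.55176709 -0.15045534  0.082     ]
```

```bash
python3 -m inch '[[0,-0.0008,0,0,0,0,1],[0,-0.0008,0.0003,0,0,0,1],[0,-0.0008,0.0006,0,0,0,1],[0,-0.0008,0.0009,0,0,0,1],[0,-0.0008,0.0012,0,0,0,1],[0,-0.0008,0.0015,0,0,0,1],[0,-0.0008,0.0018,0,0,0,1],[0,-0.0008,0.0021,0,0,0,1],[0,-0.0008,0.0024,0,0,0,1],[0,-0.0008,0.0027,0,0,0,1],[0,-0.0008,0.003,0,0,0,1],[0,-0.0008,0.003,0,0,0,1]]'
python3 -m inch '[[0,0,-0.0005,0,0,0,1],[0,0,-0.001,0,0,0,1],[0,0,-0.0015,0,0,0,1],[0,0,-0.0015,0,0,0,1]]'
python3 - <<'E'
from h import *
p,*_=cam("side"); c=cv2.resize(p[225:300,265:345],None,fx=8,fy=8,interpolation=cv2.INTER_CUBIC); save("pics/e.png",c[:600])
E
```

```text
time: 17.37
ee_pos: [0.5093, -0.1559, 0.1464]
tcp_rot: [-180.0, 0.1, 89.9]
wrist_force: [-4.9, -3.6, 7.1]
opening: 0.0129
time: 17.7
ee_pos: [0.5092, -0.1558, 0.1465]
tcp_rot: [-179.9, 0.1, 89.9]
wrist_force: [-2.1, -5.2, -2.1]
opening: 0.0134
```

View pics/e.png

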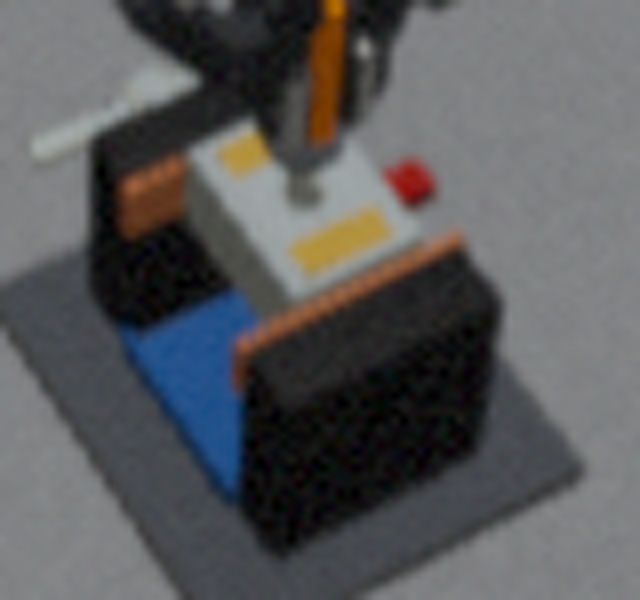

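Backing off flips the force with no motion, so the shank is held sideways by the bolt and it is friction, not the pin, resisting. I'll withdraw and check that the bolt springs in.

```bash
python3 -m inch '[[0,0,-0.001,0,0,0,1],[0,0,-0.002,0,0,0,1],[0,0,-0.003,0,0,0,1],[0,0,-0.004,0,0,0,1],[0,0,-0.005,0,0,0,1],[0,0,-0.006,0,0,0,1],[0,0,-0.007,0,0,0,1],[0,0,-0.008,0,0,0,1],[0,0,-0.009,0,0,0,1],[0,0,-0.01,0,0,0,1]]'
python3 -m inch '[[0,0,-0.002,0,0,0,1],[0,0,-0.004,0,0,0,1],[0,0,-0.006,0,0,0,1],[0,0,-0.008,0,0,0,1],[0,0,-0.01,0,0,0,1],[0,0,-0.012,0,0,0,1],[0,0,-0.015,0,0,0,1],[0,0,-0.018,0,0,0,1],[0,0,-0.022,0,0,0,1],[0,0,-0.026,0,0,0,1],[0,0,-0.03,0,0,0,1],[0,0,-0.032,0,0,0,1]]'
python3 - <<'E'
from h import *
to([.488,.1598,.245],90)
p,d,K,t,A=cam("side"); hsv=cv2.cvtColor(p,cv2.COLOR_RGB2HSV)
m=((hsv[...,0]<5)|(hsv[...,0]>174))&(hsv[...,1]>150)&(hsv[...,2]>110);m[:,:290]=0;m[:,340:]=0;m[:230]=0;m[270:]=0
v,u=np.nonzero(m);print('red',len(u),u.mean(),v.mean(),ray(K,t,A,u.mean(),v.mean(),.082+0))
c=cv2.resize(p[195:285,265:345],None,fx=6.5,fy=6.5,interpolation=cv2.INTER_CUBIC); save("pics/f.png",c[:600])
E
```

```text
time: 18.58
ee_pos: [0.509, -0.1557, 0.1547]
tcp_rot: [-179.8, 0.0, 89.9]
wrist_force: [1.7, -5.4, -14.6]
opening: 0.0134
time: 19.58
ee_pos: [0.5099, -0.155, 0.1901]
tcp_rot: [180.0, -0.0, 90.0]
wrist_force: [0.0, -0.7, -1.6]
opening: 0.0131
t 19.58 at [ 0.5099 -0.155   0.1901] [ 1.7995e+02 -1.0000e-02  8.9980e+01] F [ 0.  -0.7 -1.6] op 0.0131
shift [0.3148, -0.0219, -0.0549] turn [0.0009, -0.0001, -0.0004]
red 7 315.0 248.0 [ 0.54785309 -0.15147384  0.082     ]
```

View pics/f.png

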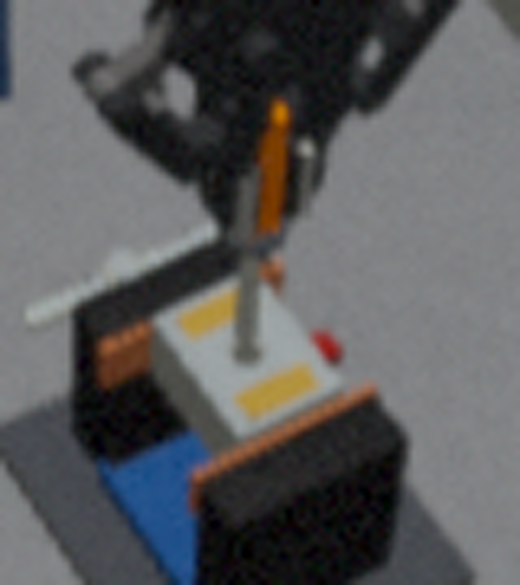

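The red end has shrunk to about half and moved in, so the bolt has sprung across. The drift is clear of the block and still held straight. I return to the rack.

```bash
python3 -m inch '[[0,0,-0.015,0,0,0,1],[0,0,-0.035,0,0,0,1],[0.015,-0.001,-0.05,0,0,0,1],[0.045,-0.003,-0.058,0,0,0,1],[0.08,-0.006,-0.06,0,0,0,1],[0.115,-0.008,-0.06,0,0,0,1],[0.15,-0.01,-0.06,0,0,0,1],[0.185,-0.013,-0.06,0,0,0,1],[0.22,-0.015,-0.06,0,0,0,1],[0.255,-0.018,-0.06,0,0,0,1],[0.285,-0.02,-0.06,0,0,0,1],[0.305,-0.021,-0.06,0,0,0,1]]'
python3 -m inch '[[0.006,-0.001,0,0,0,0,1],[0.0095,-0.001,0,0,0,0,1],[0.0095,-0.001,0,0,0,0,1],[0.0095,-0.001,0,0,0,0,1]]'
python3 - <<'E'
from h import *
to([.488,.1597,.167],90)
E
```

```text
time: 20.63
ee_pos: [0.4882, 0.1525, 0.2492]
tcp_rot: [-180.0, -0.0, 90.1]
wrist_force: [0.4, -0.7, -0.9]
opening: 0.013
time: 20.97
ee_pos: [0.488, 0.1586, 0.2492]
tcp_rot: [-180.0, 0.0, 89.9]
wrist_force: [0.0, -0.6, -1.9]
opening: 0.0131
t 20.97 at [0.488  0.1586 0.2492] [-1.800e+02  1.000e-02  8.994e+01] F [ 0.  -0.6 -1.9] op 0.0131
shift [0.0011, 0.0, 0.0822] turn [-0.0001, 0.0003, -0.001]
```

```bash
python3 -m inch '[[0.001,0,0.01,0,0,0,1],[0.001,0,0.03,0,0,0,1],[0.001,0,0.05,0,0,0,1],[0.001,0,0.07,0,0,0,1],[0.001,0,0.08,0,0,0,1],[0.001,0,0.082,0,0,0,1],[0.001,0,0.082,0,0,0,1],[0.001,0,0.082,0,0,0,1]]'
python3 - <<'E'
from h import *
to([.488,.1596,.153],90)
S=CI("side");f=lambda P:(proj(*S,P)+.5-[205,125])*7-.5
o=telemetry.get_obs();x,y,z=o['ee_pos']
print('tip pred',f([x,y,z-.0761]).round(),'hole pred',f([.488,.1596,.075]).round())
p,*_=cam("side"); c=cv2.resize(p[125:210,205:285],None,fx=7,fy=7,interpolation=cv2.INTER_CUBIC); save("pics/g.png",c[:600])
E
```

```text
time: 21.63
ee_pos: [0.4882, 0.1602, 0.1681]
tcp_rot: [179.9, -0.0, 89.9]
wrist_force: [0.1, 0.2, -1.2]
opening: 0.0134
t 21.63 at [0.4882 0.1602 0.1681] [ 1.7994e+02 -2.0000e-02  8.9940e+01] F [ 0.1  0.2 -1.2] op 0.0134
shift [-0.0006, -0.0003, 0.0151] turn [0.0011, -0.0004, -0.001]
tip pred [255. 329.] hole pred [258. 360.]
```

View pics/g.png

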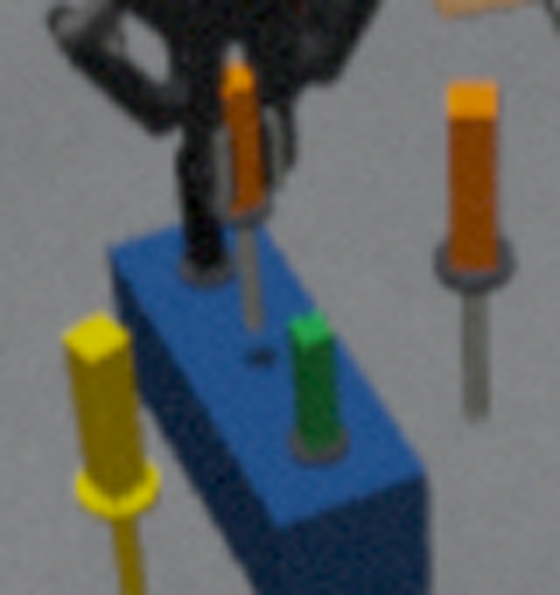

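The tip at (253,330) is above the empty middle hole at (261,357). The hole looks about 1 mm further toward +x, so I correct by that and lower gently.

```bash
python3 -m inch '[[0,0.0008,0.003,0,0,0,1],[0,0.0008,0.006,0,0,0,1],[0,0.0008,0.009,0,0,0,1],[0,0.0008,0.0115,0,0,0,1],[0,0.0008,0.013,0,0,0,1],[0,0.0008,0.0145,0,0,0,1],[0,0.0008,0.016,0,0,0,1],[0,0.0008,0.016,0,0,0,1]]'
python3 -m inch '[[0,0,0.001,0,0,0,1],[0,0,0.002,0,0,0,1],[0,0,0.003,0,0,0,1],[0,0,0.004,0,0,0,1],[0,0,0.005,0,0,0,1],[0,0,0.005,0,0,0,1]]'
```

```text
time: 22.35
ee_pos: [0.4886, 0.1603, 0.1509]
tcp_rot: [-180.0, 0.0, 90.0]
wrist_force: [-0.3, 0.2, -1.3]
opening: 0.0132
time: 22.85
ee_pos: [0.4886, 0.1603, 0.1459]
tcp_rot: [-180.0, 0.0, 90.0]
wrist_force: [0.2, 0.6, -1.6]
opening: 0.0135
```

It is inside the hole with no side force. I lower it to just above seating.

```bash
python3 -m inch '[[0,0,0.003,0,0,0,1],[0,0,0.008,0,0,0,1],[0,0,0.013,0,0,0,1],[0,0,0.018,0,0,0,1],[0,0,0.023,0,0,0,1],[0,0,0.028,0,0,0,1],[0,0,0.033,0,0,0,1],[0,0,0.038,0,0,0,1],[0,0,0.043,0,0,0,1],[0,0,0.047,0,0,0,1],[0,0,0.05,0,0,0,1],[0,0,0.05,0,0,0,1]]'
python3 -m inch '[[0,0,0.001,0,0,0,1],[0,0,0.002,0,0,0,1],[0,0,0.003,0,0,0,1],[0,0,0.004,0,0,0,1],[0,0,0.005,0,0,0,1],[0,0,0.005,0,0,0,1]]'
```

```text
time: 23.85
ee_pos: [0.4884, 0.1602, 0.0954]
tcp_rot: [-179.9, 0.0, 90.0]
wrist_force: [-0.2, 0.0, -1.7]
opening: 0.0135
time: 24.35
ee_pos: [0.4886, 0.1603, 0.091]
tcp_rot: [-180.0, 0.0, 90.0]
wrist_force: [0.1, 0.2, -1.3]
opening: 0.0129
```

```bash
python3 -m inch '[[0,0,0.0007,0,0,0,1],[0,0,0.0014,0,0,0,1],[0,0,0.0014,0,0,0,1],[0,0,0.0014,0,0,0,0.8],[0,0,0.0014,0,0,0,0.7],[0,0,0.0014,0,0,0,0.6],[0,0,0.0014,0,0,0,0.5],[0,0,0.0014,0,0,0,0.4],[0,0,0.0014,0,0,0,0.4],[0,0,0.0014,0,0,0,0.4]]'
```

```text
time: 25.18
ee_pos: [0.4887, 0.1604, 0.0899]
tcp_rot: [180.0, -0.0, 90.0]
wrist_force: [-0.5, -0.1, -0.2]
opening: 0.0511
```

```bash
python3 -m inch '[[0,0,-0.008,0,0,0,0.4],[0,0,-0.025,0,0,0,0.4],[0,0,-0.05,0,0,0,0.4],[0,0,-0.075,0,0,0,0.4],[0,0,-0.1,0,0,0,0.4],[0,0,-0.125,0,0,0,0.4],[0.01,-0.005,-0.14,0,0,0,0.4],[0.03,-0.03,-0.14,0,0,0,0.4],[0.06,-0.06,-0.14,0,0,0,0.4],[0.09,-0.09,-0.14,0,0,0,0.4],[0.11,-0.12,-0.14,0,0,0,0.4],[0.12,-0.13,-0.14,0,0,0,0.4]]'
python3 -m inch '[[0,0,0,0,0,0,0.4],[0,0,0,0,0,0,0.4],[0,0,0,0,0,0,0.4]]'
python3 - <<'E'
from h import *
im=[]
for n,(x0,y0,x1,y1) in(("top",(180,185,360,285)),("side",(205,125,345,300))):
    p,d,K,t,A=cam(n); im.append(cv2.resize(p[y0:y1,x0:x1],(400,int(400*(y1-y0)/(x1-x0))),interpolation=cv2.INTER_CUBIC))
    hsv=cv2.cvtColor(p,cv2.COLOR_RGB2HSV);C=cloud(d,K,t,A)
    m=((hsv[...,0]<5)|(hsv[...,0]>174))&(hsv[...,1]>150)&(hsv[...,2]>110)
    m[:, :290]=0;m[:,345:]=0;m[:200]=0;m[270:]=0;v,u=np.nonzero(m)
    if len(u):print(n,'red',len(u),ray(K,t,A,u.mean(),v.mean(),.082))
    if n=="top":
        o=(hsv[...,0]>=5)&(hsv[...,0]<18)&(hsv[...,1]>180)&(hsv[...,2]>120);o[:,:205]=0;o[:,228:]=0;o[:222]=0;o[245:]=0;v,u=np.nonzero(o)
        if len(u):print('drift top',len(u),ray(K,t,A,u.mean(),v.mean(),.139),np.median(C[o],0))
    for c,z in(((.5107,-.155),'block top z'),): 
        q=(abs(C[...,0]-c[0])<.016)&(abs(C[...,1]-c[1])<.022)&(C[...,2]>.09)&(C[...,2]<.12)&(d>0); print(n,z,np.median(C[q][:,2]),q.sum())
    z0=np.load(f"{n}1.npz");C0=cloud(z0['d'],K,t,A);q=(abs(C0[...,0]-.5107)<.016)&(abs(C0[...,1]+.155)<.022)&(C0[...,2]>.09)&(C0[...,2]<.12);print('  before',np.median(C0[q][:,2]),q.sum())
h=max(i.shape[0] for i in im);save("pics/h.png",np.hstack([cv2.copyMakeBorder(i,0,h-i.shape[0],0,0,0) for i in im]))
print(telemetry.get_obs()['ee_pos'])
E
```

```text
time: 26.18
ee_pos: [0.3557, 0.282, 0.2309]
tcp_rot: [180.0, -0.1, 90.1]
wrist_force: [-0.5, -0.2, 0.2]
opening: 0.0511
time: 26.43
ee_pos: [0.3591, 0.2802, 0.2302]
tcp_rot: [180.0, -0.0, 90.0]
wrist_force: [0.3, -0.3, 0.6]
opening: 0.0511
top red 6 [ 0.543626   -0.15396865  0.082     ]
drift top 16 [0.48579068 0.16000017 0.139     ] [0.4863851  0.16015973 0.1389093 ]
top block top z 0.10588950587372836 176
  before 0.105647014340992 183
side red 7 [ 0.54785309 -0.15147384  0.082     ]
side block top z 0.10484289608148867 215
  before 0.104908729972715 208
[0.3594165  0.27984974 0.22984824]
```

View pics/h.png

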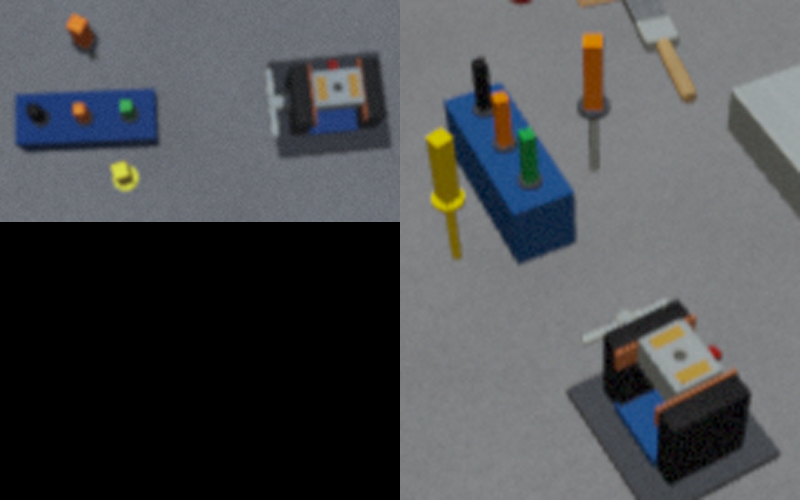

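The final view shows the drift seated in the middle hole between black and green. The hinge hole is now dark grey instead of brass, and the red bolt end has gone in. I hand in.

```bash
python3 -c "
from workcell import order; print(order.job_done())"
```

```text
the job is handed in; nothing more can be done
None
```

I pressed the pin out with the orange drift, the bolt sprang in, and the drift is back in its own middle hole in the rack. The job was handed in at about 26.5 s.

- **Pressing:** the pin slid at about 11 N, below the 20 N slip limit. Forces were read at the end of each short step, not continuously. I went about 8 mm past the expected drop point. There the bolt gripped the shank, and it took about 15 N upward to pull it free.
- **Hinge:** camera depth puts the block's top within 0.3 mm of its starting height, so no slip showed.
- **Bolt:** the visible red end shrank to about half, its centre moved about 4 mm inward (consistent with 8 mm of travel), and the hole shows grey instead of brass.
- **Drift:** its grip top is at 139 mm, as when seated. Its x reading is about 1.5 mm less than at the start, within the hole's slack. The gripper was open and clear of everything.
- **Not confirmed:** I never saw the dropped pin, because the block hides the tray beneath it. That it is out rests on the bolt having sprung in and the brass being gone from the hole.

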